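Back the antenna turntable off by one notch

ROBOT

A 6-joint arm with a two-finger parallel gripper is mounted at the origin on the work surface. World frame = base frame: x ahead of the robot, y to its left, z up, the work surface at z = 0. Lengths are in m, angles in degrees, forces in N, time in s.
With the tool pointing down it reaches from about 0.425 to 0.925 m from the base axis. Payload 12.5 kg.
Tool frame: the origin (TCP) lies at the very end of the fingers, on their centre line; the grasp point (between the pads) lies 19 mm behind it; z points along the fingers, y is the direction in which the jaws open and shut (so a half turn about z gives the same grasp; the last joint's range is limited). The gripper opens to 85 mm and grips with 20 to 120 N. Pads are 22 mm wide; open, the fingers measure 114 mm over their backs; the gripper's body (76 mm by 85 mm) begins 54 mm behind the grasp point. The pads swing forward as they close: fully open they stand 13 mm farther back than shut.
Start: joints at [-72.112, 28.126, 89.318, -0, 62.55, -6.05], TCP at [0.254, -0.571, 0.231] pointing down, gripper open.
Joint ranges: [-177.58, 177.58], [-47.91, 125.51], [2.72, 160], [-65.01, 245.01], [3.68, 167.84], [-153.87, 153.87]. Speed limits (degrees/s): [127.2, 127.2, 159.86, 180, 180, 180].

INTERFACE

Orientations are given as a 3x3 rotation matrix whose columns are the frame's x, y, z axes.
In Python, from workcell import r gives the robot as it stands.
- The arm moves only by the shell command python3 -m handwheel 'ROWS' [FORCE]. ROWS is a JSON object of lists of equal length, an entry for each row: "delta_rot": the turn, a rotation vector about the tool's x, y, z in rad, a list of three; "translation": the shift along the tool's x, y, z in mm, a list of three; "jaw": the gripper command: -1 is shut, 1 is fully open, values between are in proportion. A call has 1 to 5 rows; each row is the pose to reach, as a shift and turn from the pose commanded when the call began, along the tool's axes at that moment; what a row does not reach only later rows make up. A row lasts 1/12 s, in which the tool goes at most 41.7 mm and 7.16 degrees, less where a joint would pass 70% of its speed; a pose out of reach is approached as far as the arm can. A call with a gripper value outside its range is refused whole. The fingers move at their own pace and stop on an object; FORCE is the grip in N (left out, the last holds). Time passes only in rows, so rows that repeat a pose let the fingers close. It gives the time, the measured TCP pose, the force and the opening at its end, in the units of the state.
- r.get_obs(): the state, without advancing time (a new reading comes with each control period).
- r.snapshot(name): name is "scene" or "top" or "wrist"; returns the picture (420x560x3 uint8, blue, green, red); there is no depth.
- r.calibration(name): a dict with "fx", "fy", "cx", "cy" (pixels), "dist" ([k1, k2, p1, p2, k3] as OpenCV has them; the pictures are not rectified), "view" (4x4, takes a point from world to camera coordinates). Camera axes: x right, y up, looking along -z (the intrinsics and any distortion apply to the point x, -y, -z); pixel columns grow to the right and rows downward; lengths in m; the calibration is good to about 2 mm. A picture is of the moment at which its call begins: read the wrist's pose just before it. calibration takes no time and is no camera call; for the wrist camera it gives the pose at the moment of the call.
- r.finish_job(): hands the job in, once; it reports no verdict.
The state is a dict: "time": time; "joint_pos": joint angles; "joint_vel": joint speeds; "effort": joint torques, N m; "position": TCP position; "tcp_rot": TCP orientation; "force": force on the tool from outside, world axes, zero at the start; "moment": the same for the moment, N m; "gripper_width": opening from 0.0 (shut) to 1.0 (fully open).
Only numpy, scipy, OpenCV 4.12 (cv2) and the standard library are available. Lean on these libraries where they do the work, as an engineer would, in place of code of your own. Each camera call takes 0.05 s, during which the arm holds its last target.

TASK

The ratchet turntable carrying the small horn antenna has been indexed one notch too far. With a fingertip, lift its pawl out of the teeth by pushing the thumb tab outward until the pawl falls over and stays open, push one of the wheel's upright pegs to turn the wheel back exactly one notch (30 degrees, clockwise seen from above), then push the thumb tab back over so that the pawl drops fully into the notch now under it. Pick nothing up: the antenna must stay standing in the middle of the wheel and ride round with it, and the other things on the bench are left where they are.

Things in the scene. Friction and masses are not known exactly. Their poses are not given: they have to be found in the camera images.
- turntable: Grey fixed base of the turntable, a 204 x 204 x 20 mm plate with a 60 mm wide tongue on its +y side that reaches 167 mm from the centre and carries the pawl. Its origin lies on the table under the centre of the wheel; z up is the wheel's axis; its +y axis points from the wheel's centre to the pawl. It is bolted down; its place and yaw vary from start to start.
- wheel (a joint): Angle (rad) of the ratchet wheel about the vertical axis through the turntable's origin, positive counter-clockwise seen from above (forward). Within 0.05 of 0 at the start; one notch is 0.524, so wanted: -0.524. Pawl down: blocked clockwise. Pawl open: turns both ways with slight friction (about 1.5 N at a peg); stays put. Within 0.08 of a notch the pawl drops fully home, else lands on a tooth.
- platform (a point): Centre of the wheel's flat top platform, 128 mm across, 50 mm above the table. Around it lies a ring of 12 saw teeth with 12 slots between, 66 to 90 mm from the axis, tooth tops 48 mm above the table; the steel wheel is 184 mm across. Two upright pegs stand on the platform.
- peg_right (a point): Centre of the top of one of the two upright steel pegs on the wheel (12 mm diameter, standing 40 mm out of the platform, top 90 mm above the table, 56 mm from the wheel's axis). At wheel value 0 it lies on the turntable's +x axis. The peg moves round with the wheel.
- peg_left (a point): Centre of the top of the other peg, the same in size, opposite the first: at wheel value 0 it lies on the turntable's -x axis.
- pawl (a joint): Angle (rad) of the dark steel throw-over pawl: 0 = nose fully down in a slot, 1.2 = fully open on its stop, about 0.25 = nose on top of a tooth. The handle with the thumb tab leans 25 degrees towards the wheel's axis at 0 and 44 degrees away from it at 1.2. It is top-heavy: pushed past about 0.6 either way it falls over by its own weight and rests there. Less than 1 N pushes it.
- pawl_hinge (a point): Middle of the pawl's hinge, horizontal along the turntable's x: 118 mm from the wheel's axis on the turntable's +y side, 60 mm above the table, between two cheeks 42 mm wide over all, tops 68 mm above the table. The nose reaches 44 mm from here to the wheel, level at pawl 0; it swings up with the handle (65 degrees between them), so after opening leave upward, not inward.
- pawl_tab (a point): Centre of the pawl's thumb tab (30 mm wide along the turntable's x, 22 high, 9 thick) on a stem 10 wide, 7 thick; 50 mm from the hinge. At pawl 0 it is 97 mm from the wheel's axis, 105 mm above the table; at pawl 1.2, 153 mm and 96 mm. Pushed outward (turntable +y) from its wheel side it opens, inward (-y) from its outer side it closes.
- antenna: Small brass horn antenna, 54 mm high, on a round black foot 44 mm across, standing loose on the middle of the wheel's platform (within about 6 mm of the axis); no part reaches further than 33 mm from its own axis. Origin: centre of the foot's underside.
- attenuator: Bystander: upright steel cylinder 30 mm across, 60 mm high. Origin: centre of its underside.
- coupler: Bystander: small blue block with two brass connectors, 78 x 22 x 16 mm, lying near the turntable. Origin: centre of its underside.
- wrench: Bystander: open-ended wrench 140 mm long lying on the table.
- screwdriver: Bystander: screwdriver lying on the table.
- jar: Bystander: small clear jar 50 mm across, 55 mm high. Origin: centre of its underside.
- mug: Bystander: white mug 76 mm across, 85 mm high. Origin: centre of its underside.
Things that resemble listed ones, but are neither listed nor needed, are in the scene too. What is shaped like the antenna but green is not meant.

How it is judged (in metres and radians):
On the way, in this order (a step that is already met when the one before it is completed fails the run):
1. the pawl is thrown fully open (beyond 1.0 rad) while the wheel is still on its starting notch (within 0.17 rad) (value of joint pawl above 1 rad and value of joint wheel between -0.17 and 0.17 rad), for 0.2 s.
2. with the pawl open, the wheel is turned back one notch (to between -0.37 and -0.68 rad) (value of joint pawl above 1 rad and value of joint wheel between -0.68 and -0.37 rad), for 0.2 s.
At the end, for the whole second after the job is handed in: The pawl is down in the notch (below 0.07 rad), the wheel rests one notch back from the start (-0.37 to -0.68 rad), and the antenna stands upright and still on the wheel within 20 mm of its axis (value of joint pawl below 0.07 rad and value of joint wheel between -0.68 and -0.37 rad and velocity of joint wheel between -0.05 and 0.05 rad/s and horizontal distance between antenna and turntable below 0.02 m and angle between antenna's own z axis and vertical below 0.1 rad and height (world z) of antenna between 0.045 and 0.055 m and linear speed of antenna below 0.02 m/s); the robot touches nothing.
It fails at once if the antenna is lifted off the wheel, tipped, or pushed 20 mm off the middle (height (world z) of antenna above 0.06 m or angle between antenna's own z axis and vertical above 0.3 rad or horizontal distance between antenna and turntable above 0.02 m).
It fails at once if a bystander is moved more than 30 mm (distance of any of attenuator, coupler, wrench, screwdriver, jar, mug from where it was at the start of the episode above 0.03 m).
It also fails if it takes over 54 s, if anything falls off the work surface, if the arm or the gripper's body presses on something with over 40 N, if the wrist force passes 120 N, or if a joint passes its speed limit or range.

## Working session

There is one attempt and no reset: what is moved stays moved. The work goes in short steps, Python scripts to look and compute and a shell command to move; the robot and the scene stay as the last step left them, time stands still between calls to the robot, and variables do not carry over. Pictures are saved under pics/ and viewed, and the job is handed in when it is done.

```bash
ls; mkdir -p pics; cat > h.py <<'E'
import numpy as np, cv2
from workcell import r
E
python3 - <<'E'
from h import *
for n in("scene","top","wrist"):
    cv2.imwrite(f"pics/{n}0.png",r.snapshot(n))
    c=r.calibration(n);print(n,c['fx'],c['cx'],c['cy'],c['dist'],np.round(np.array(c['view']),3).tolist())
o=r.get_obs();print(o)
E
```

```text
pics
scene 425.04962086741585 280.81895108548827 211.88775733547357 [0.0433176 0.        0.        0.        0.       ] [[0.837, 0.547, -0.01, -0.456], [-0.419, 0.653, 0.631, 0.187], [0.351, -0.525, 0.775, -1.299], [0.0, 0.0, 0.0, 1.0]]
top 381.34884299724524 278.4699667449971 210.4009900441196 [0.01453559 0.         0.         0.         0.        ] [[0.02, -1.0, 0.015, -0.045], [0.994, 0.021, 0.104, -0.55], [-0.104, 0.013, 0.995, -1.028], [0.0, 0.0, 0.0, 1.0]]
wrist 295.976574922991 280.58838001885493 207.82731797758285 [-0.0103643  0.         0.         0.         0.       ] [[0.406, -0.914, -0.001, -0.625], [0.87, 0.387, -0.306, 0.04], [0.28, 0.124, 0.952, -0.379], [0.0, 0.0, 0.0, 1.0]]
{'time': 0.15, 'joint_pos': array([-7.21138166e+01,  2.81556262e+01,  8.93417040e+01, -5.74349871e-04,
        6.25494535e+01, -6.05172547e+00]), 'joint_vel': array([ 0.00265451, -0.0382865 , -0.15743874, -0.02359578, -0.01207998,
       -0.0754022 ]), 'effort': array([ 1.90218976e-03, -6.18710446e+01, -2.61690116e+01, -7.54451503e-05,
        3.23975357e-03, -1.59801311e-05]), 'position': array([ 0.25354763, -0.57108454,  0.23087076]), 'tcp_rot': array([[ 9.13983833e-01,  4.05750521e-01, -2.59244381e-04],
       [ 4.05750597e-01, -9.13983508e-01,  7.74334243e-04],
       [ 7.72414338e-05, -8.12917542e-04, -9.99999667e-01]]), 'force': array([-0.11716868,  0.51826427,  0.43523952]), 'moment': array([ 0.00758103, -0.00325774, -0.01764363]), 'gripper_width': 1.0011959615904753}
```

View pics/scene0.png

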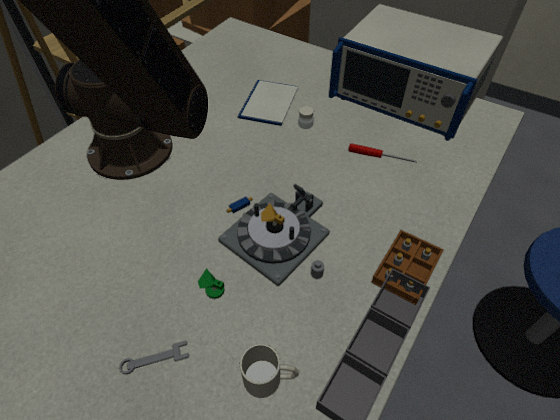

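View pics/top0.png

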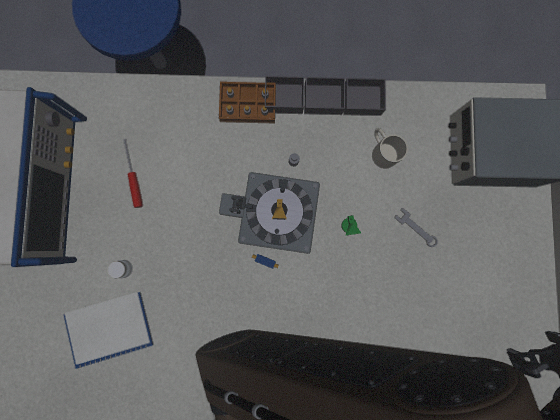

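View pics/wrist0.png

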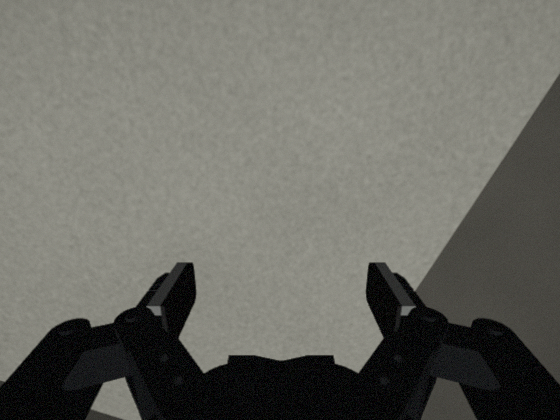

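The top picture shows the turntable at about (279,211), with the pawl on its tongue to the left at about (236,205). The brass horn stands on the wheel at (280,209). The green horn at (350,225) is the decoy, and there is only one turntable. In the scene view the pawl is at (302,197). Next I'll measure and take close crops.

```bash
cat > h.py <<'E'
import numpy as np, cv2
from workcell import r
def cal(n):
    c=r.calibration(n);K=np.array([[c['fx'],0,c['cx']],[0,c['fy'],c['cy']],[0,0,1.]])
    return K,np.array(c['dist'],float),np.array(c['view'],float)
def ray(n,uv,C=None):
    K,d,V=C or cal(n)
    p=cv2.undistortPoints(np.array(uv,float).reshape(-1,1,2),K,d).reshape(-1,2)
    dc=np.c_[p[:,0],-p[:,1],-np.ones(len(p))]
    R=V[:3,:3];return -R.T@V[:3,3],dc@R
def plane(n,uv,z,C=None):
    o,d=ray(n,uv,C);return o+d*((z-o[2])/d[:,2])[:,None]
def proj(n,P,C=None):
    K,d,V=C or cal(n)
    P=np.atleast_2d(P);c=P@V[:3,:3].T+V[:3,3]
    return cv2.projectPoints(np.c_[c[:,0],-c[:,1],-c[:,2]],np.zeros(3),np.zeros(3),K,d)[0].reshape(-1,2)
E
python3 - <<'E'
from h import *
t=cv2.imread("pics/top0.png");s=cv2.imread("pics/scene0.png")
cv2.imwrite("pics/topc.png",cv2.convertScaleAbs(cv2.resize(t[160:265,205:335],None,fx=6,fy=5.7,interpolation=cv2.INTER_CUBIC)[:600],alpha=1.5))
cv2.imwrite("pics/scenec.png",cv2.convertScaleAbs(cv2.resize(s[175:287,212:337],None,fx=5.3,fy=5.3,interpolation=cv2.INTER_CUBIC),alpha=1.5))
E
```

```text
(no output)
```

View pics/topc.png

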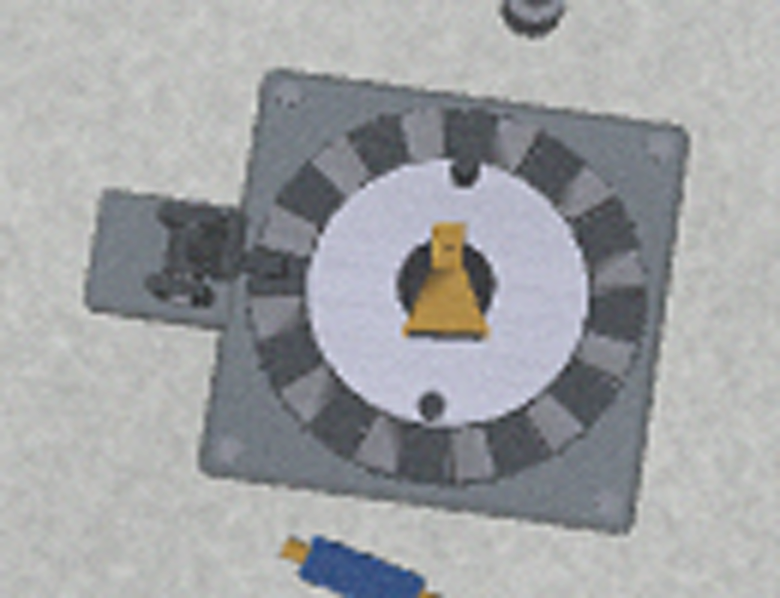

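View pics/scenec.png

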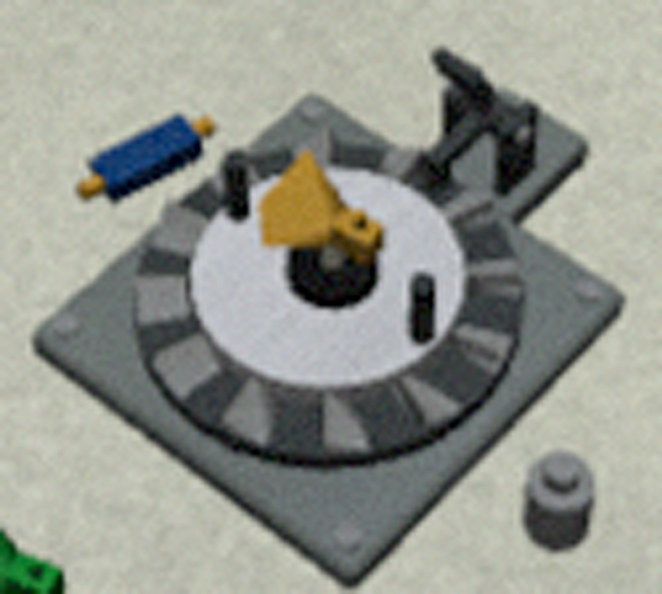

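The crops confirm the brass horn in the middle of the wheel. The pegs are at crop (465,170) and (431,405), and the pawl is at about (200,250) with its nose in the slot at (280,270). Now the plate and platform positions.

```bash
python3 - <<'E'
from h import *
f=lambda c:(np.array(c,float)+.5)/[6,5.7]-.5+[205,160]
cor=plane("top",f([(268,70),(690,128),(630,533),(200,475)]),.02)
print(cor.round(4));c=cor.mean(0);print("base c",c)
# tool +y: toward corner0/3 side
e=(cor[0]+cor[3]-cor[1]-cor[2]);print("yaw of +y",np.degrees(np.arctan2(e[1],e[0])))
e=(cor[0]+cor[1]-cor[2]-cor[3]);print("yaw of +x",np.degrees(np.arctan2(e[1],e[0])))
t=cv2.imread("pics/top0.png")
m=cv2.inRange(t,(125,120,120),(255,255,255));m[:165]=0
b=t[160:265,205:335].astype(int);print(t[200,262],t[175,300])
# platform: bluish white
hsv=t.astype(int);mm=((hsv[...,0]-hsv[...,2]>5)&(hsv[...,0]>120)).astype(np.uint8)
n,l,st,ce=cv2.connectedComponentsWithStats(mm);i=1+np.argmax(st[1:,4]);print(st[i],ce[i])
cnt=max(cv2.findContours((l==i).astype(np.uint8),0,1)[0],key=len);h=cv2.convexHull(cnt)
E=cv2.fitEllipse(h);print(E,plane("top",[E[0]],.05))
S=lambda c:(np.array(c,float)+.5)/5.3-.5+[212,175]
# scene points
print("scene base",plane("scene",S([(312,95),(622,300),(350,585),(37,340)]),.02).round(4))
print("pegs scene",plane("scene",S([(237,158),(422,279)]),.09).round(4))
print("pegs top",plane("top",f([(465,177),(431,405)]),.09).round(4), plane("top",f([(465,170),(431,405)]),.085).round(4))
print("tab scene at .105",plane("scene",S([(462,70)]),.105))
print("tab ant foot top",plane("top",f([(447,285)]),.053))
E
```

```text
[[ 0.6596  0.0503  0.02  ]
 [ 0.6349 -0.1487  0.02  ]
 [ 0.4352 -0.1226  0.02  ]
 [ 0.4593  0.0761  0.02  ]]
base c [ 0.54722264 -0.03625054  0.02      ]
yaw of +y 83.00827012185493
yaw of +x -7.386005328931745
[138 127 125] [126 125 124]
[ 256  188   47   46 1351] [279.14581791 210.93042191]
((279.0727233886719, 210.8599090576172), (45.85758972167969, 46.16109085083008), 110.70205688476562) [[ 0.54768734 -0.03555492  0.05      ]]
scene base [[ 0.4638  0.0724  0.02  ]
 [ 0.6615  0.0437  0.02  ]
 [ 0.6371 -0.1547  0.02  ]
 [ 0.4413 -0.1257  0.02  ]]
pegs scene [[ 0.4931 -0.0293  0.09  ]
 [ 0.6024 -0.0423  0.09  ]]
pegs top [[ 0.5971 -0.0418  0.09  ]
 [ 0.4918 -0.0291  0.09  ]] [[ 0.6011 -0.0419  0.085 ]
 [ 0.4921 -0.0291  0.085 ]]
tab scene at .105 [[0.55868083 0.06164647 0.105     ]]
tab ant foot top [[ 0.55084191 -0.03547197  0.053     ]]
```

```bash
cat >> h.py <<'E'
C=np.array([.549,-.038]); TH=np.radians(-7.2)
def W(x,y,z=0):
    c,s=np.cos(TH),np.sin(TH); return np.array([C[0]+c*x-s*y,C[1]+s*x+c*y,z])
def go(p,full=True):
    """tool-frame shift (mm) and rotvec to TCP at world p with tool x along turntable +y, z down"""
    from scipy.spatial.transform import Rotation as Ro
    o=r.get_obs();R=o['tcp_rot']
    xh=W(0,1)-W(0,0);T=np.c_[xh,np.cross([0,0,-1.],xh),[0,0,-1.]]
    print('t',round(o['time'],2),'pos',o['position'].round(4),'F',o['force'].round(1),'w',round(o['gripper_width'],2),'j6',o['joint_pos'][5].round(1))
    print('trans mm',(R.T@(np.array(p)-o['position'])*1000).round(1),'rotvec',Ro.from_matrix(R.T@T).as_rotvec().round(3))
E
python3 -m handwheel '{"translation":[[32,-24,0],[64,-47,0],[97,-70,0],[129,-94,0],[162,-117,0]],"delta_rot":[[0,0,-0.12],[0,0,-0.24],[0,0,-0.36],[0,0,-0.48],[0,0,-0.6]],"jaw":[-1,-1,-1,-1,-1]}' 20
python3 -c "
from h import *
go([.545,-.068,.231])"
```

```text
time: 0.57
position: [0.3546, -0.3968, 0.2311]
tcp_rot: [[0.521, 0.854, -0.0], [0.854, -0.521, 0.0], [0.0, -0.0, -1.0]]
force: [0.8, -1.5, -0.2]
gripper_width: 0.297
t 0.57 pos [ 0.3546 -0.3968  0.2311] F [ 0.8 -1.5 -0.2] w 0.3 j6 -24.0
trans mm [ 3.799e+02 -8.600e+00  2.000e-01] rotvec [-0.    -0.    -0.422]
```

```bash

python3 -m handwheel '{"translation":[[40,-1,0],[80,-2,0],[120,-3,0],[160,-4,0],[200,-5,0]],"delta_rot":[[0,0,-0.08],[0,0,-0.16],[0,0,-0.25],[0,0,-0.34],[0,0,-0.422]],"jaw":[-1,-1,-1,-1,-1]}'
python3 -c "
from h import *
go([.545,-.068,.231])"
```

```text
time: 0.98
position: [0.4556, -0.2239, 0.2313]
tcp_rot: [[0.126, 0.992, -0.0], [0.992, -0.126, -0.0], [-0.0, -0.0, -1.0]]
force: [1.3, -0.5, 0.2]
gripper_width: 0.003
t 0.98 pos [ 0.4556 -0.2239  0.2313] F [ 1.3 -0.5  0.2] w 0.0 j6 -26.4
trans mm [166.   69.    0.3] rotvec [-0.     0.    -0.001]
```

```bash

python3 -m handwheel '{"translation":[[35,15,0],[70,30,0],[105,45,0],[140,60,0],[166,69,0]],"delta_rot":[[0,0,0],[0,0,0],[0,0,0],[0,0,0],[0,0,0]],"jaw":[-1,-1,-1,-1,-1]}'
python3 -m handwheel '{"translation":[[0,0,0],[0,0,0]],"delta_rot":[[0,0,0],[0,0,0]],"jaw":[-1,-1]}'
python3 - <<'E'
from h import *
go([.545,-.068,.231])
import pickle
c=cal("wrist");im=r.snapshot("wrist");cv2.imwrite("pics/w1.png",im);pickle.dump(c,open("w1.pkl","wb"))
cv2.imwrite("pics/w1b.png",cv2.convertScaleAbs(cv2.resize(im,(800,600),interpolation=cv2.INTER_CUBIC),alpha=1.5))
E
```

```text
time: 1.4
position: [0.5462, -0.0676, 0.2312]
tcp_rot: [[0.13, 0.992, 0.0], [0.992, -0.13, 0.0], [0.0, 0.0, -1.0]]
force: [0.1, -0.8, -0.0]
gripper_width: 0.002
time: 1.57
position: [0.5453, -0.0689, 0.2309]
tcp_rot: [[0.128, 0.992, -0.001], [0.992, -0.128, -0.0], [-0.0, -0.001, -1.0]]
force: [-0.5, -0.0, -0.0]
gripper_width: 0.004
t 1.57 pos [ 0.5453 -0.0689  0.2309] F [-0.5 -0.  -0. ] w 0.0 j6 -6.7
trans mm [ 0.9 -0.4 -0.1] rotvec [-0.001  0.    -0.003]
```

View pics/w1b.png

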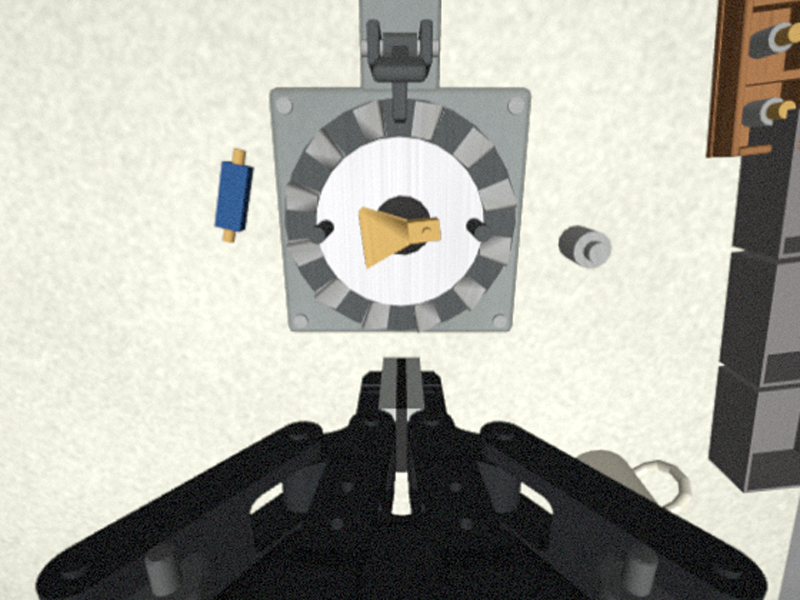

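The wrist view is clear. It shows the tab bar at about (400,72), the nose in a slot at (400,110), the pegs at (320,232) and (480,232), and the horn flaring toward the left peg. Now I'll refine the pose.

```bash
python3 - <<'E'
from h import *
import pickle,h
c=pickle.load(open("w1.pkl","rb"))
f=lambda p:(np.array(p,float)+.5)/(800/560)-.5
cor=plane("wrist",f([(270,89),(531,89),(513,331),(290,331)]),.02,c)
print(cor.round(4),cor.mean(0).round(4))
e=cor[0]+cor[1]-cor[2]-cor[3];print(np.degrees(np.arctan2(e[1],e[0]))-90)
e=cor[1]+cor[2]-cor[0]-cor[3];print(np.degrees(np.arctan2(e[1],e[0])))
im=cv2.imread("pics/w1.png").astype(int)
mm=((im.min(2)>125)).astype(np.uint8);mm[:80]=0;mm[225:]=0;mm[:,:215]=0;mm[:,345:]=0
n,l,st,ce=cv2.connectedComponentsWithStats(mm);i=1+np.argmax(st[1:,4]);print(st[i],im[150,240])
cnt=max(cv2.findContours((l==i).astype(np.uint8),0,1)[0],key=len);E=cv2.fitEllipse(cv2.convexHull(cnt));print(E)
print("platform",plane("wrist",[E[0]],.05,c))
print("slot cover/tab x",plane("wrist",f([(400,72)]),.105,c), plane("wrist",f([(400,112)]),.06,c))
t=cv2.resize(cv2.imread("pics/w1.png")[0:240,170:390],None,fx=3,fy=2.5,interpolation=cv2.INTER_CUBIC)
t=cv2.convertScaleAbs(t,alpha=1.5)
h.C=np.array([.549,-.038])
for p,col in (((56,0,90),(0,0,255)),((-56,0,90),(0,0,255)),((0,97,105),(0,255,0)),((0,118,60),(255,0,0)),((0,74,60),(255,0,255)),((102,102,20),(0,255,255)),((-102,-102,20),(0,255,255)),((0,0,50),(0,255,255))):
    q=proj("wrist",W(p[0]/1e3,p[1]/1e3,p[2]/1e3),c)[0]
    cv2.drawMarker(t,(int((q[0]-170)*3),int(q[1]*2.5)),col,0,12,1)
cv2.imwrite("pics/w1m.png",t)
E
```

```text
[[ 0.4626  0.0734  0.02  ]
 [ 0.6592  0.048   0.02  ]
 [ 0.636  -0.1486  0.02  ]
 [ 0.4368 -0.1231  0.02  ]] [ 0.5487 -0.0376  0.02  ]
-7.105008855993617
-7.331222741868896
[ 222   96  116  118 8559] [165 164 165]
((279.24322509765625, 154.6660919189453), (116.51969146728516, 118.31016540527344), 19.014102935791016)
platform [[ 0.54773729 -0.03423608  0.05      ]]
slot cover/tab x [[0.5604176  0.05677442 0.105     ]] [[0.55812734 0.04049369 0.06      ]]
```

View pics/w1m.png

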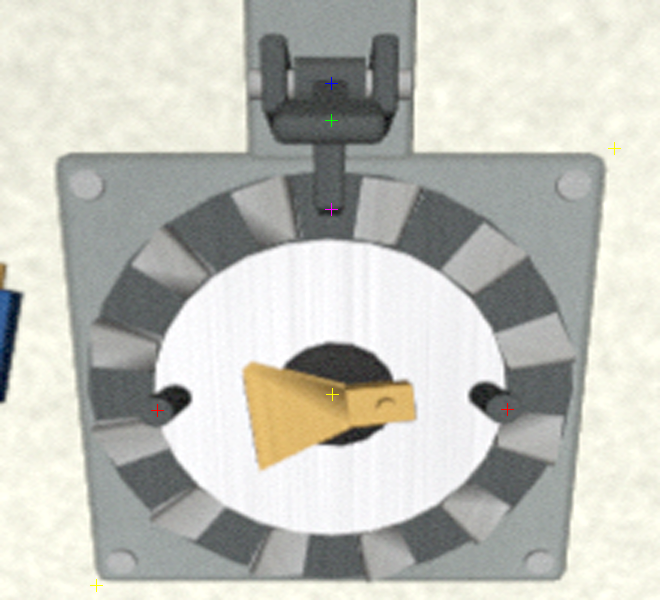

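```bash

python3 -c "
from h import *
go(W(0,.064,.15))"
```

```text
t 1.62 pos [ 0.545  -0.0699  0.231 ] F [-0.4  0.1 -1. ] w 0.0 j6 -6.7
trans mm [96.2 -0.3 81. ] rotvec [-0.001  0.    -0.004]
```

```bash

python3 -m handwheel '{"translation":[[30,0,0],[65,0,20],[96,0,40],[96,0,65],[96,0,81]],"delta_rot":[[0,0,0],[0,0,0],[0,0,0],[0,0,0],[0,0,0]],"jaw":[-1,-1,-1,-1,-1]}'
python3 -m handwheel '{"translation":[[0,0,0],[0,0,0],[0,0,0]],"delta_rot":[[0,0,0],[0,0,0],[0,0,0]],"jaw":[-1,-1,-1]}'
python3 - <<'E'
from h import *
go(W(0,.064,.104))
cv2.imwrite("pics/w2.png",cv2.convertScaleAbs(r.snapshot("wrist"),alpha=1.5))
s=r.snapshot("scene")
cv2.imwrite("pics/s2.png",cv2.convertScaleAbs(cv2.resize(s[130:287,212:387],None,fx=3.8,fy=3.8,interpolation=cv2.INTER_CUBIC),alpha=1.5))
E
```

```text
time: 2.03
position: [0.5568, 0.0253, 0.1485]
tcp_rot: [[0.13, 0.992, -0.001], [0.992, -0.13, -0.0], [-0.0, -0.001, -1.0]]
force: [-0.2, -0.4, 0.1]
gripper_width: 0.002
time: 2.28
position: [0.558, 0.024, 0.1513]
tcp_rot: [[0.132, 0.991, 0.001], [0.991, -0.132, -0.0], [-0.0, 0.001, -1.0]]
force: [0.0, -0.0, 0.4]
gripper_width: 0.001
t 2.28 pos [0.558  0.024  0.1513] F [ 0.  -0.   0.4] w 0.0 j6 3.3
trans mm [ 1.4 -1.3 47.3] rotvec [ 0.001  0.    -0.007]
```

View pics/w2.png

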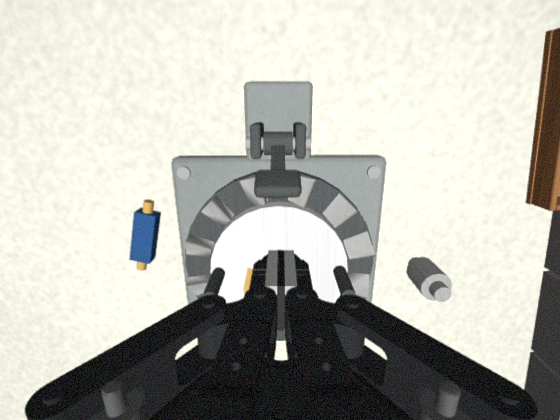

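View pics/s2.png

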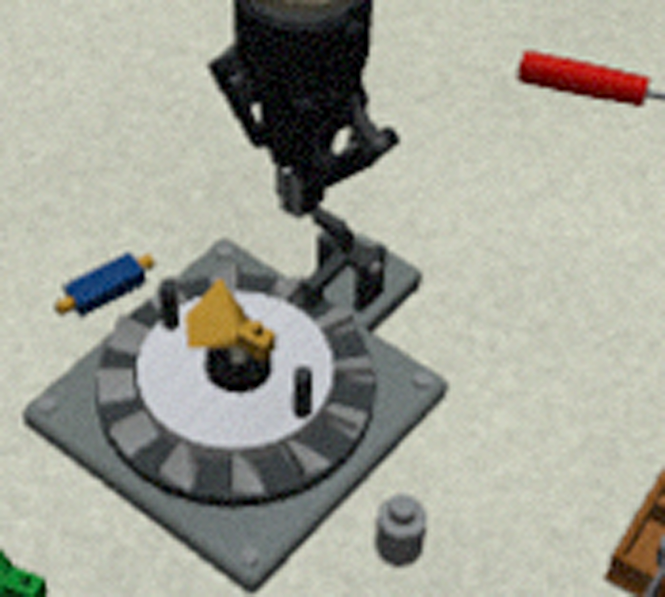

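The fingertip hangs above the wheel, just inside the tab: at (282,262) in the wrist view, with the tab at (278,183). I'll lower it to about z 0.104 and push outward.

```bash

python3 -m handwheel '{"translation":[[0,0,20],[0,0,40],[0,0,47],[0,0,47],[0,0,47]],"delta_rot":[[0,0,0],[0,0,0],[0,0,0],[0,0,0],[0,0,0]],"jaw":[-1,-1,-1,-1,-1]}'
python3 - <<'E'
from h import *
go(W(0,.064,.104))
cv2.imwrite("pics/w3.png",cv2.convertScaleAbs(r.snapshot("wrist"),alpha=1.5))
E
```

```text
time: 2.8
position: [0.5579, 0.0248, 0.104]
tcp_rot: [[0.131, 0.991, 0.0], [0.991, -0.131, -0.0], [-0.0, 0.001, -1.0]]
force: [0.6, -0.2, 0.1]
gripper_width: 0.003
t 2.8 pos [0.5579 0.0248 0.104 ] F [ 0.6 -0.2  0.1] w 0.0 j6 3.3
trans mm [ 0.6 -1.   0. ] rotvec [ 0.001  0.    -0.006]
```

View pics/w3.png

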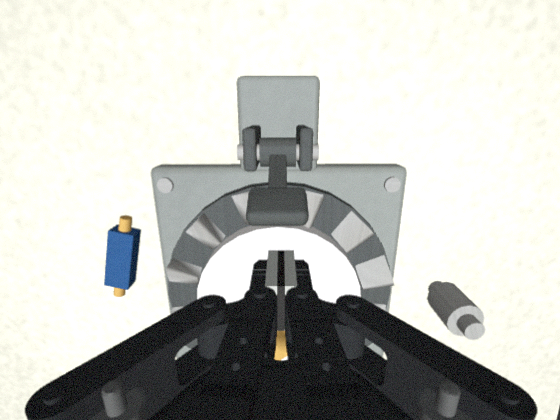

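The finger is right behind the tab, which is at (278,205), and clear of the antenna. Pushing outward now.

```bash

python3 -m handwheel '{"translation":[[9,0,0],[18,0,0],[27,0,0],[36,0,0],[45,0,0]],"delta_rot":[[0,0,0],[0,0,0],[0,0,0],[0,0,0],[0,0,0]],"jaw":[-1,-1,-1,-1,-1]}'
python3 - <<'E'
from h import *
go(W(0,.114,.104))
cv2.imwrite("pics/w4.png",cv2.convertScaleAbs(r.snapshot("wrist"),alpha=1.5))
E
```

```text
time: 3.27
position: [0.5637, 0.0709, 0.1036]
tcp_rot: [[0.13, 0.992, 0.001], [0.992, -0.13, -0.0], [-0.0, 0.001, -1.0]]
force: [-0.0, -1.0, 1.2]
gripper_width: 0.003
t 3.27 pos [0.5637 0.0709 0.1036] F [-0.  -1.   1.2] w 0.0 j6 8.0
trans mm [ 4.1 -1.  -0.4] rotvec [ 0.001  0.    -0.005]
```

View pics/w4.png

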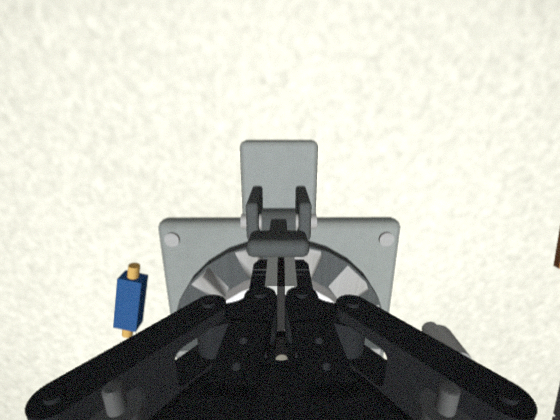

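```bash

python3 -m handwheel '{"translation":[[5,0,0],[10,0,0],[14,0,0],[14,0,0],[14,0,0]],"delta_rot":[[0,0,0],[0,0,0],[0,0,0],[0,0,0],[0,0,0]],"jaw":[-1,-1,-1,-1,-1]}'
python3 - <<'E'
from h import *
go(W(0,.114,.104))
cv2.imwrite("pics/w5.png",cv2.convertScaleAbs(r.snapshot("wrist"),alpha=1.5))
E
```

```text
time: 3.73
position: [0.5653, 0.0836, 0.1032]
tcp_rot: [[0.13, 0.991, -0.0], [0.991, -0.13, -0.0], [-0.0, -0.0, -1.0]]
force: [0.2, -0.8, -0.1]
gripper_width: 0.002
t 3.73 pos [0.5653 0.0836 0.1032] F [ 0.2 -0.8 -0.1] w 0.0 j6 9.3
trans mm [-8.7 -0.9 -0.8] rotvec [-0.     0.    -0.005]
```

View pics/w5.png

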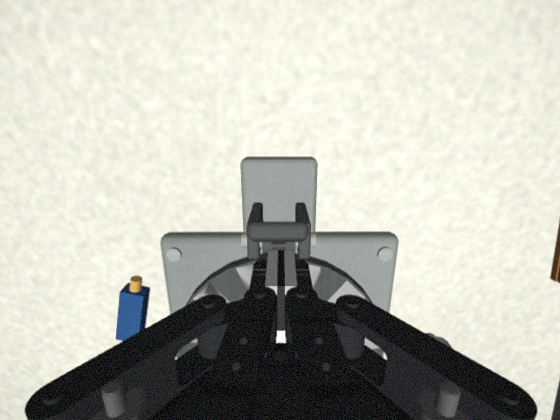

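The tab has now moved ahead of the finger, to row 231 against the finger's row 252. The finger can leave straight up.

```bash

python3 -m handwheel '{"translation":[[0,0,-15],[0,0,-40],[0,0,-70],[0,0,-95],[0,0,-95]],"delta_rot":[[0,0,0],[0,0,0],[0,0,0],[0,0,0],[0,0,0]],"jaw":[-1,-1,-1,-1,-1]}'
python3 - <<'E'
from h import *
go(W(0.055,.04,.15))
s=r.snapshot("scene")
cv2.imwrite("pics/s6.png",cv2.convertScaleAbs(cv2.resize(s[130:287,212:387],None,fx=3.8,fy=3.8,interpolation=cv2.INTER_CUBIC),alpha=1.5))
cv2.imwrite("pics/w6.png",cv2.convertScaleAbs(r.snapshot("wrist"),alpha=1.5))
E
```

```text
time: 4.2
position: [0.567, 0.0832, 0.203]
tcp_rot: [[0.131, 0.991, 0.007], [0.991, -0.131, 0.0], [0.001, 0.007, -1.0]]
force: [0.2, 0.3, 0.3]
gripper_width: 0.003
t 4.2 pos [0.567  0.0832 0.203 ] F [0.2 0.3 0.3] w 0.0 j6 9.3
trans mm [-82.3  52.4  53.3] rotvec [ 0.007 -0.001 -0.006]
```

View pics/s6.png

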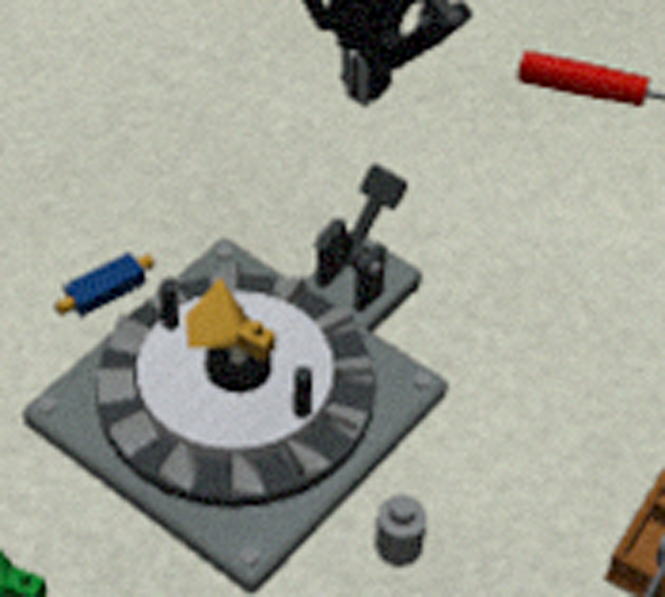

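View pics/w6.png

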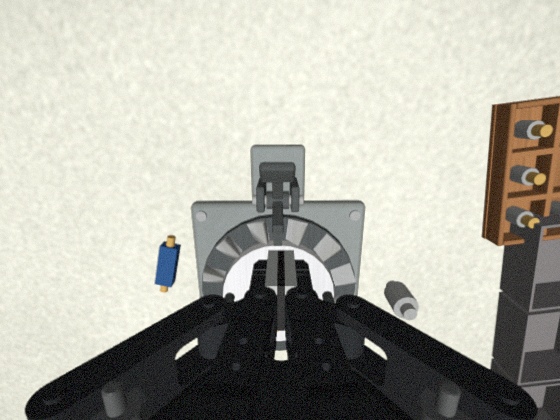

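```bash
python3 - <<'E'
from h import *
for a in (.25,.6,.8,1.0,1.2):
    b=np.radians(-25)+a; p=W(0,.118+.05*np.sin(b),.06+.05*np.cos(b)); n=W(0,.118-.044*np.cos(a),.06+.044*np.sin(a))
    q=proj("scene",[p,n]); print(a,((q-[212,130])*3.8).round(0).tolist(), proj("wrist",[p,n]).round(0).tolist())
E
```

```text
0.25 [[342.0, 210.0], [308.0, 278.0]] [[280.0, 227.0], [280.0, 244.0]]
0.6 [[358.0, 195.0], [315.0, 258.0]] [[279.0, 207.0], [280.0, 244.0]]
0.8 [[367.0, 189.0], [320.0, 247.0]] [[279.0, 195.0], [280.0, 242.0]]
1.0 [[375.0, 186.0], [327.0, 235.0]] [[279.0, 183.0], [280.0, 237.0]]
1.2 [[382.0, 186.0], [335.0, 224.0]] [[279.0, 173.0], [280.0, 231.0]]
```

The pawl is fully open at about 1.2 rad: the tab is at scene-crop (383,185) against (382,186) predicted, and at wrist (277,172) against (279,173). Next I'll bring the finger beside the right peg on its pawl side.

```bash

python3 -m handwheel '{"translation":[[-30,18,0],[-60,36,0],[-87,52,0],[-87,52,30],[-87,52,60]],"delta_rot":[[0,0,0],[0,0,0],[0,0,0],[0,0,0],[0,0,0]],"jaw":[-1,-1,-1,-1,-1]}'
python3 -m handwheel '{"translation":[[0,0,0],[0,0,0],[0,0,0]],"delta_rot":[[0,0,0],[0,0,0],[0,0,0]],"jaw":[-1,-1,-1]}'
python3 - <<'E'
from h import *
go(W(0.055,.033,.07))
s=r.snapshot("scene")
cv2.imwrite("pics/s7.png",cv2.convertScaleAbs(cv2.resize(s[130:287,212:387],None,fx=3.8,fy=3.8,interpolation=cv2.INTER_CUBIC),alpha=1.5))
cv2.imwrite("pics/w7.png",cv2.convertScaleAbs(r.snapshot("wrist"),alpha=1.5))
E
```

```text
time: 4.72
position: [0.606, -0.0116, 0.1371]
tcp_rot: [[0.133, 0.991, 0.001], [0.991, -0.133, -0.0], [-0.0, 0.001, -1.0]]
force: [1.2, 0.0, -0.4]
gripper_width: 0.0
time: 4.97
position: [0.6058, -0.0094, 0.1388]
tcp_rot: [[0.13, 0.991, -0.0], [0.991, -0.13, -0.0], [-0.0, -0.0, -1.0]]
force: [1.3, 0.4, 0.8]
gripper_width: -0.001
t 4.97 pos [ 0.6058 -0.0094  0.1388] F [1.3 0.4 0.8] w -0.0 j6 0.4
trans mm [-2.4  2.3 68.8] rotvec [-0.     0.    -0.005]
```

View pics/s7.png

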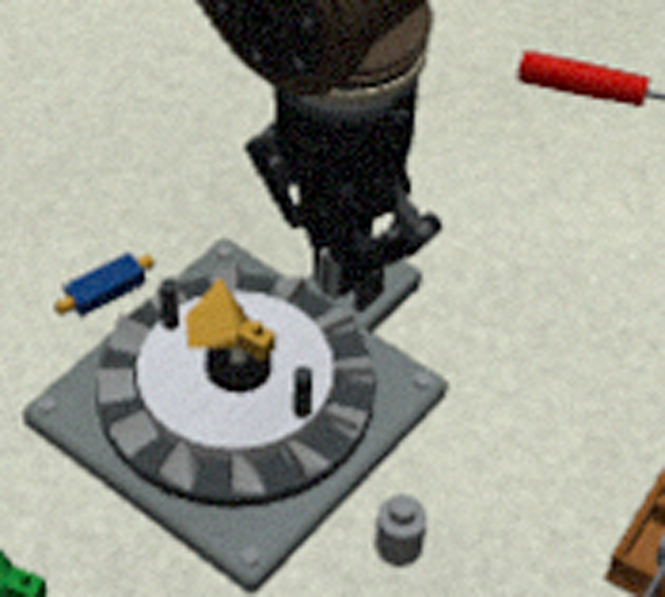

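View pics/w7.png

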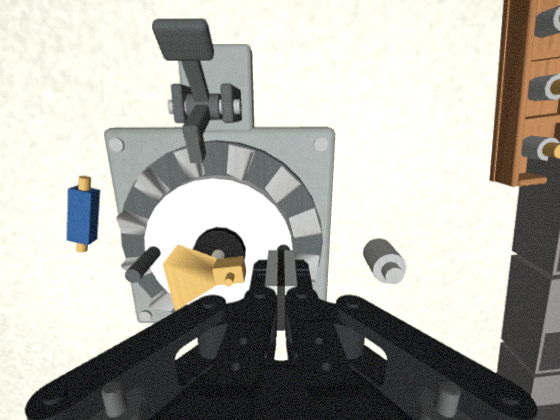

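Everything is clear: the finger at (282,258) is on the pawl side of the right peg. Descending.

```bash

python3 -m handwheel '{"translation":[[0,2,25],[0,2,50],[0,2,68],[0,2,68],[0,2,68]],"delta_rot":[[0,0,0],[0,0,0],[0,0,0],[0,0,0],[0,0,0]],"jaw":[-1,-1,-1,-1,-1]}'
python3 - <<'E'
from h import *
go(W(0.055,-.011,.07))
s=r.snapshot("scene")
cv2.imwrite("pics/s8.png",cv2.convertScaleAbs(cv2.resize(s[130:287,212:387],None,fx=3.8,fy=3.8,interpolation=cv2.INTER_CUBIC),alpha=1.5))
cv2.imwrite("pics/w8.png",cv2.convertScaleAbs(r.snapshot("wrist"),alpha=1.5))
E
```

```text
time: 5.48
position: [0.6078, -0.0096, 0.071]
tcp_rot: [[0.13, 0.991, 0.0], [0.991, -0.13, -0.0], [-0.0, 0.0, -1.0]]
force: [1.2, 0.5, 0.9]
gripper_width: 0.002
t 5.48 pos [ 0.6078 -0.0096  0.071 ] F [1.2 0.5 0.9] w 0.0 j6 0.4
trans mm [-46.5   0.5   1. ] rotvec [ 0.     0.    -0.005]
```

View pics/s8.png

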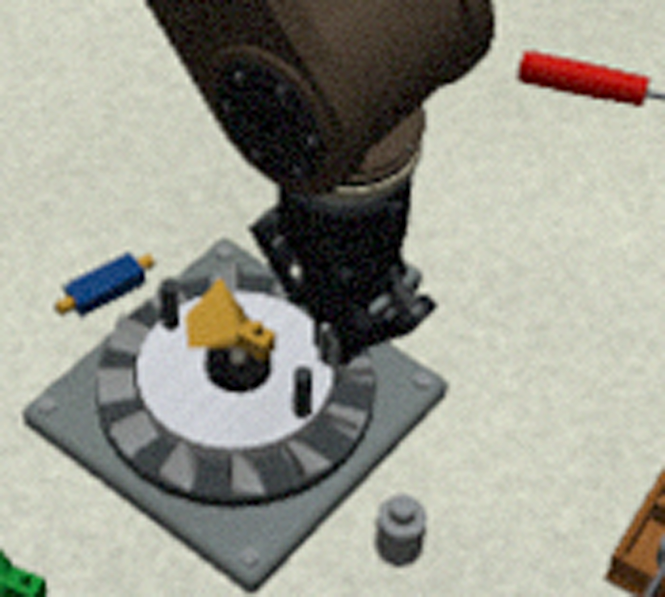

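View pics/w8.png

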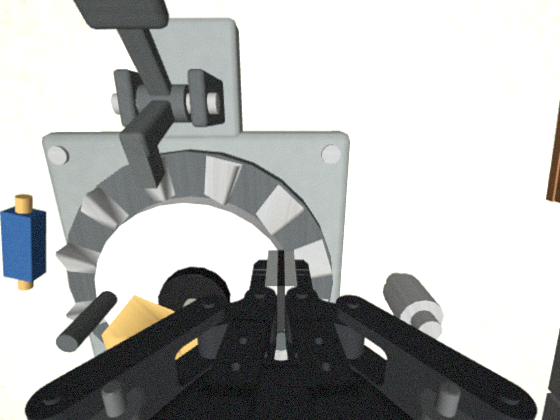

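```bash

python3 -m handwheel '{"translation":[[-8,0,0],[-13,0,0],[-16,0,0],[-19,0,0],[-22,0,0]],"delta_rot":[[0,0,0],[0,0,0],[0,0,0],[0,0,0],[0,0,0]],"jaw":[-1,-1,-1,-1,-1]}'
python3 -m handwheel '{"translation":[[-3,0,0],[-6,0,0],[-9,0,0],[-12,0,0],[-14,0,0]],"delta_rot":[[0,0,0],[0,0,0],[0,0,0],[0,0,0],[0,0,0]],"jaw":[-1,-1,-1,-1,-1]}'
python3 -m handwheel '{"translation":[[0,0,0],[0,0,0]],"delta_rot":[[0,0,0],[0,0,0]],"jaw":[-1,-1]}'
python3 - <<'E'
from h import *
go(W(0.055,-.011,.07))
s=r.snapshot("scene")
cv2.imwrite("pics/s9.png",cv2.convertScaleAbs(cv2.resize(s[130:287,212:387],None,fx=3.8,fy=3.8,interpolation=cv2.INTER_CUBIC),alpha=1.5))
cv2.imwrite("pics/w9.png",cv2.convertScaleAbs(r.snapshot("wrist"),alpha=1.5))
E
```

```text
time: 6.0
position: [0.605, -0.032, 0.0708]
tcp_rot: [[0.131, 0.991, 0.001], [0.991, -0.131, -0.0], [0.0, 0.001, -1.0]]
force: [1.5, 2.4, 0.8]
gripper_width: 0.0
time: 6.42
position: [0.6023, -0.0458, 0.0701]
tcp_rot: [[0.131, 0.991, -0.001], [0.991, -0.131, 0.0], [0.0, -0.001, -1.0]]
force: [-2.3, 2.4, 2.3]
gripper_width: 0.001
time: 6.58
position: [0.6028, -0.0458, 0.0701]
tcp_rot: [[0.131, 0.991, -0.0], [0.991, -0.131, -0.0], [-0.0, 0.0, -1.0]]
force: [0.4, -0.6, 0.4]
gripper_width: 0.002
t 6.58 pos [ 0.6028 -0.0458  0.0701] F [ 0.4 -0.6  0.4] w 0.0 j6 -3.1
trans mm [-10.    0.7   0.1] rotvec [ 0.     0.    -0.006]
```

View pics/s9.png

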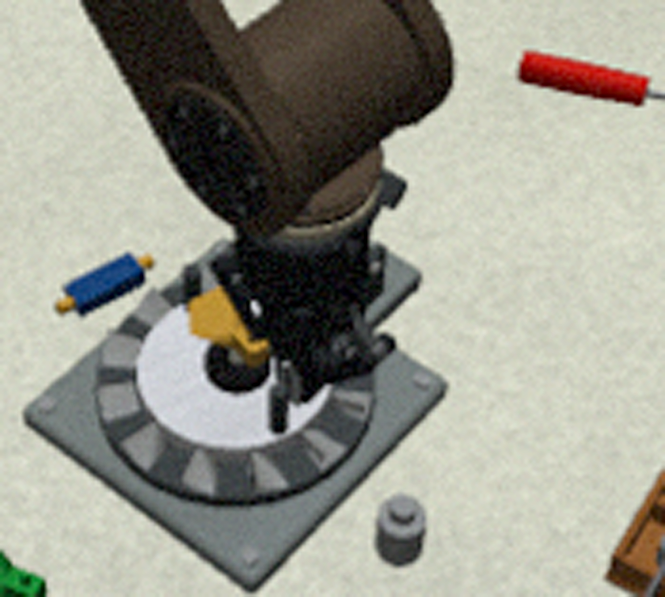

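View pics/w9.png

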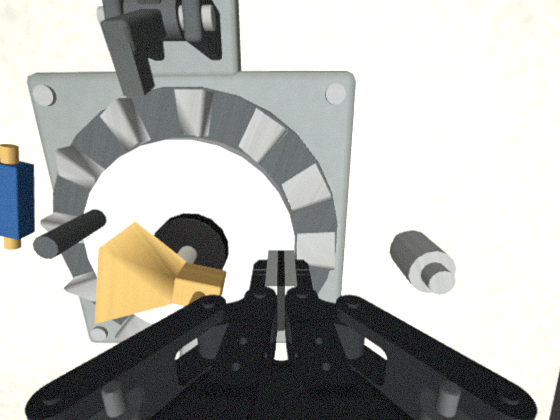

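The wheel turns and the antenna rides with it. The left peg runs from its foot at about (97,218) to its top at about (46,243), so I'll measure the wheel angle from it.

```bash
python3 - <<'E'
from h import *
c=cal("wrist")
for a in (-15,-18,-20,-22,-25,-30):
    b=np.radians(a); print(a,proj("wrist",[W(-.056*np.cos(b),-.056*np.sin(b),.09),W(-.056*np.cos(b),-.056*np.sin(b),.05)],c).round(0).tolist())
print(proj("wrist",[W(0,0,.05),W(-.102,.102,.02),W(.102,.102,.02)],c).round(0).tolist())
E
```

```text
-15 [[46.0, 257.0], [97.0, 226.0]]
-18 [[46.0, 251.0], [97.0, 221.0]]
-20 [[47.0, 248.0], [98.0, 218.0]]
-22 [[47.0, 244.0], [99.0, 215.0]]
-25 [[48.0, 239.0], [100.0, 211.0]]
-30 [[51.0, 230.0], [102.0, 204.0]]
[[191.0, 248.0], [20.0, 72.0], [360.0, 69.0]]
```

The wheel is at about -20.5 degrees. It needs about 8 mm more, pushed slowly.

```bash

python3 -m handwheel '{"translation":[[-2,0,0],[-4,0,0],[-6,0,0],[-7.5,0,0],[-8,0,0]],"delta_rot":[[0,0,0],[0,0,0],[0,0,0],[0,0,0],[0,0,0]],"jaw":[-1,-1,-1,-1,-1]}'
python3 -m handwheel '{"translation":[[0,0,0],[0,0,0]],"delta_rot":[[0,0,0],[0,0,0]],"jaw":[-1,-1]}'
python3 - <<'E'
from h import *
go(W(0.055,-.011,.07))
c=cal("wrist")
for a in (-22,-25,-28,-30,-32):
    b=np.radians(a); print(a,proj("wrist",[W(-.056*np.cos(b),-.056*np.sin(b),.09),W(-.056*np.cos(b),-.056*np.sin(b),.05)],c).round(0).tolist())
cv2.imwrite("pics/w10.png",cv2.convertScaleAbs(r.snapshot("wrist"),alpha=1.5))
E
```

```text
time: 7.1
position: [0.6016, -0.0537, 0.0702]
tcp_rot: [[0.131, 0.991, -0.0], [0.991, -0.131, 0.0], [-0.0, -0.0, -1.0]]
force: [-1.7, 1.4, -0.3]
gripper_width: -0.001
time: 7.27
position: [0.602, -0.0537, 0.0703]
tcp_rot: [[0.131, 0.991, 0.001], [0.991, -0.131, -0.0], [-0.0, 0.001, -1.0]]
force: [-0.4, 1.7, -1.3]
gripper_width: 0.001
t 7.27 pos [ 0.602  -0.0537  0.0703] F [-0.4  1.7 -1.3] w 0.0 j6 -3.8
trans mm [-2.1  0.5  0.3] rotvec [ 0.001  0.    -0.005]
-22 [[43.0, 227.0], [96.0, 202.0]]
-25 [[44.0, 222.0], [97.0, 197.0]]
-28 [[45.0, 216.0], [98.0, 193.0]]
-30 [[46.0, 213.0], [99.0, 190.0]]
-32 [[48.0, 209.0], [100.0, 187.0]]
```

View pics/w10.png

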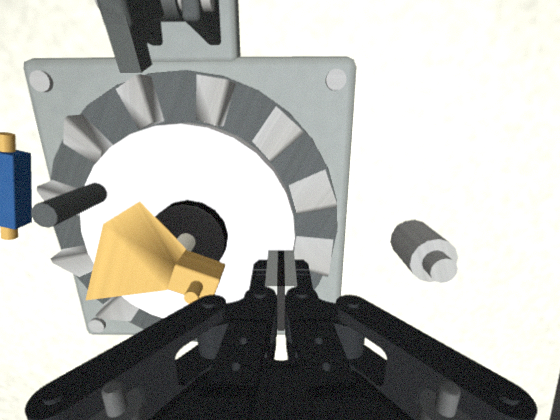

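The wheel is at about -29 degrees. I'll back off from the peg, go up and check from above.

```bash

python3 -m handwheel '{"translation":[[6,0,0],[12,0,0],[16,1,-10],[16,1,-45],[16,1,-80]],"delta_rot":[[0,0,0],[0,0,0],[0,0,0],[0,0,0],[0,0,0]],"jaw":[-1,-1,-1,-1,-1]}'
python3 -c "
from h import *
go(W(0,-.03,.231))"
```

```text
time: 7.73
position: [0.6044, -0.0369, 0.1508]
tcp_rot: [[0.13, 0.992, -0.003], [0.992, -0.13, 0.0], [-0.0, -0.003, -1.0]]
force: [0.7, 0.3, 0.1]
gripper_width: 0.002
t 7.73 pos [ 0.6044 -0.0369  0.1508] F [0.7 0.3 0.1] w 0.0 j6 -2.3
trans mm [-38.3 -54.9 -80. ] rotvec [-0.003  0.    -0.004]
```

```bash

python3 -m handwheel '{"translation":[[0,0,-30],[-12,-18,-60],[-25,-36,-80],[-38,-55,-80],[-38,-55,-80]],"delta_rot":[[0,0,0],[0,0,0],[0,0,0],[0,0,0],[0,0,0]],"jaw":[-1,-1,-1,-1,-1]}'
python3 -m handwheel '{"translation":[[0,0,0],[0,0,0]],"delta_rot":[[0,0,0],[0,0,0]],"jaw":[-1,-1]}'
python3 - <<'E'
from h import *
go(W(0,.19,.16))
c=cal("wrist");im=r.snapshot("wrist")
t=cv2.convertScaleAbs(cv2.resize(im[0:240,170:390],None,fx=3,fy=2.5,interpolation=cv2.INTER_CUBIC),alpha=1.5)
P=[W(0,0,.05)]
for a in (-25,-30,-35):
    b=np.radians(a)
    for s in (1,-1): P.append(W(s*.056*np.cos(b),s*.056*np.sin(b),.09))
for i,q in enumerate(proj("wrist",P,c)): cv2.drawMarker(t,(int((q[0]-170)*3),int(q[1]*2.5)),[(0,255,255),(0,0,255),(0,0,255),(0,255,0),(0,255,0),(255,0,0),(255,0,0)][i],0,12,1)
cv2.imwrite("pics/w11.png",t)
E
```

```text
time: 8.15
position: [0.5432, -0.0688, 0.2326]
tcp_rot: [[0.131, 0.991, 0.002], [0.991, -0.131, -0.001], [-0.001, 0.002, -1.0]]
force: [-0.3, 0.0, 0.7]
gripper_width: 0.001
time: 8.32
position: [0.5459, -0.0679, 0.2307]
tcp_rot: [[0.131, 0.991, 0.001], [0.991, -0.131, -0.0], [-0.0, 0.001, -1.0]]
force: [-0.1, 0.0, -0.3]
gripper_width: -0.001
t 8.32 pos [ 0.5459 -0.0679  0.2307] F [-0.1  0.  -0.3] w -0.0 j6 -6.5
trans mm [220.   -1.9  70.6] rotvec [ 0.001  0.    -0.005]
```

View pics/w11.png

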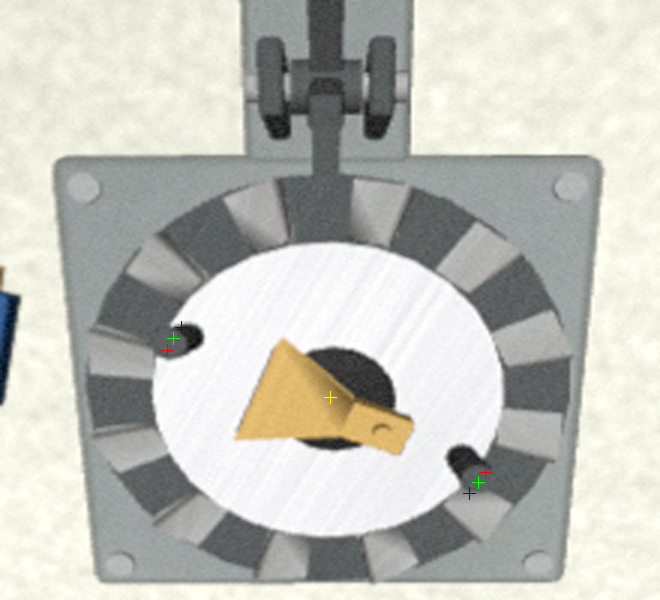

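The slot boundaries under the nose are at (281,180) and (350,180), as in the first picture, and the pegs read about -28.5 degrees, within about 1.5 degrees of the notch. The antenna is still central. Next I'll go round to the outer side of the tab.

```bash

python3 -m handwheel '{"translation":[[40,0,0],[80,0,0],[120,0,0],[160,0,0],[190,-2,0]],"delta_rot":[[0,0,0],[0,0,0],[0,0,0],[0,0,0],[0,0,0]],"jaw":[-1,-1,-1,-1,-1]}'
python3 -m handwheel '{"translation":[[30,0,0],[30,0,35],[30,0,70],[30,0,70],[30,0,70]],"delta_rot":[[0,0,0],[0,0,0],[0,0,0],[0,0,0],[0,0,0]],"jaw":[-1,-1,-1,-1,-1]}'
python3 - <<'E'
from h import *
go(W(0,.188,.093))
s=r.snapshot("scene")
cv2.imwrite("pics/s12.png",cv2.convertScaleAbs(cv2.resize(s[130:287,212:387],None,fx=3.8,fy=3.8,interpolation=cv2.INTER_CUBIC),alpha=1.5))
cv2.imwrite("pics/w12.png",cv2.convertScaleAbs(r.snapshot("wrist"),alpha=1.5))
E
```

```text
time: 8.78
position: [0.5687, 0.1239, 0.2296]
tcp_rot: [[0.129, 0.992, -0.001], [0.992, -0.129, 0.0], [0.0, -0.001, -1.0]]
force: [-0.4, -0.0, -0.9]
gripper_width: -0.002
time: 9.2
position: [0.5718, 0.1506, 0.159]
tcp_rot: [[0.13, 0.992, -0.004], [0.992, -0.13, -0.001], [-0.001, -0.004, -1.0]]
force: [1.2, -0.3, 0.7]
gripper_width: 0.0
t 9.2 pos [0.5718 0.1506 0.159 ] F [ 1.2 -0.3  0.7] w 0.0 j6 15.8
trans mm [-1.9  1.2 66. ] rotvec [-0.004  0.001 -0.005]
```

View pics/s12.png

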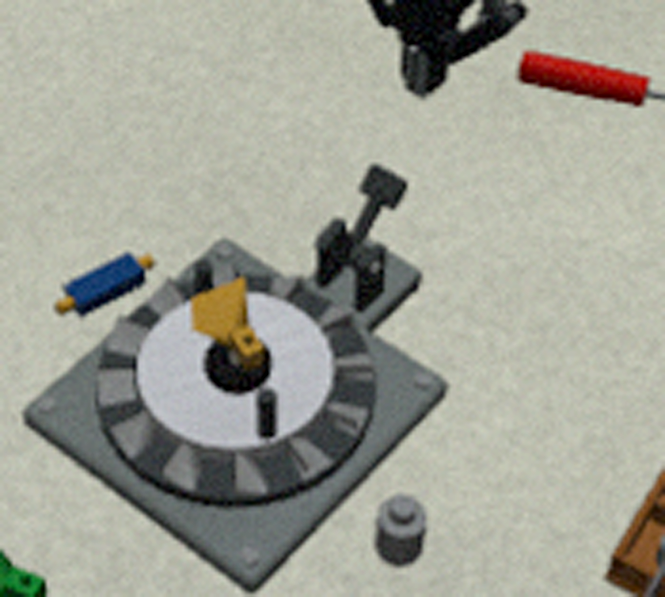

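View pics/w12.png

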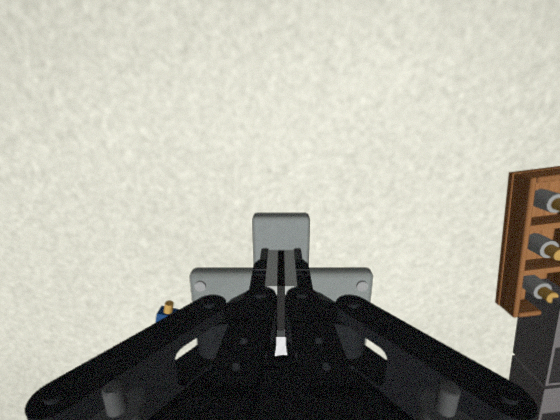

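The pawl is still open, and the finger is beyond its outer side. Now down and push inward.

```bash

python3 -m handwheel '{"translation":[[0,0,25],[0,0,50],[0,0,66],[0,0,66],[0,0,66]],"delta_rot":[[0,0,0],[0,0,0],[0,0,0],[0,0,0],[0,0,0]],"jaw":[-1,-1,-1,-1,-1]}'
python3 -m handwheel '{"translation":[[-10,0,0],[-19,0,0],[-28,0,0],[-37,0,0],[-46,0,0]],"delta_rot":[[0,0,0],[0,0,0],[0,0,0],[0,0,0],[0,0,0]],"jaw":[-1,-1,-1,-1,-1]}'
python3 - <<'E'
from h import *
go(W(0,.123,.093))
s=r.snapshot("scene")
cv2.imwrite("pics/s13.png",cv2.convertScaleAbs(cv2.resize(s[130:287,212:387],None,fx=3.8,fy=3.8,interpolation=cv2.INTER_CUBIC),alpha=1.5))
E
```

```text
time: 9.72
position: [0.5729, 0.15, 0.0956]
tcp_rot: [[0.131, 0.991, 0.001], [0.991, -0.131, 0.0], [0.0, 0.001, -1.0]]
force: [0.4, -0.2, 0.7]
gripper_width: 0.003
time: 10.13
position: [0.5661, 0.1033, 0.0949]
tcp_rot: [[0.131, 0.991, 0.001], [0.991, -0.131, -0.0], [-0.0, 0.001, -1.0]]
force: [-1.0, 0.2, 0.8]
gripper_width: 0.001
t 10.13 pos [0.5661 0.1033 0.0949] F [-1.   0.2  0.8] w 0.0 j6 11.3
trans mm [-19.3   0.9   1.9] rotvec [ 0.001  0.    -0.006]
```

View pics/s13.png

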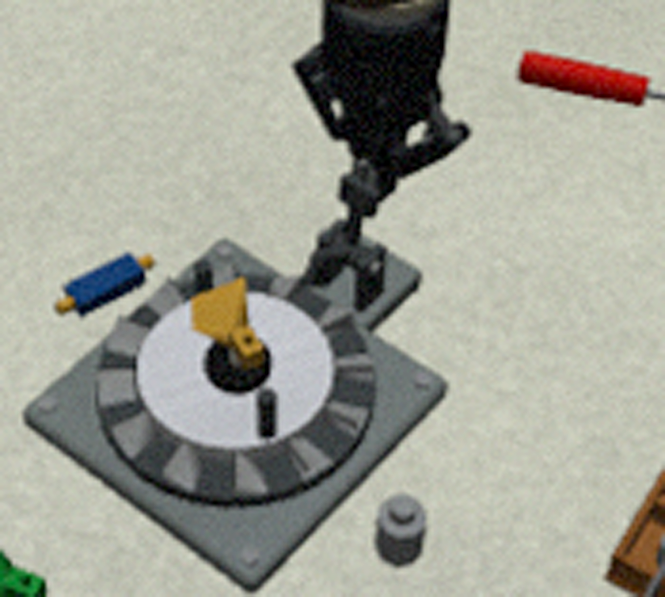

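The tab is close to the tipping point, so I'll keep pushing inward.

```bash

python3 -m handwheel '{"translation":[[-6,0,0],[-12,0,0],[-18,0,0],[-20,0,0],[-20,0,0]],"delta_rot":[[0,0,0],[0,0,0],[0,0,0],[0,0,0],[0,0,0]],"jaw":[-1,-1,-1,-1,-1]}'
python3 -m handwheel '{"translation":[[0,0,0],[0,0,0]],"delta_rot":[[0,0,0],[0,0,0]],"jaw":[-1,-1]}'
python3 -m handwheel '{"translation":[[10,0,0],[25,0,0],[40,0,0],[55,0,-20],[65,0,-60]],"delta_rot":[[0,0,0],[0,0,0],[0,0,0],[0,0,0],[0,0,0]],"jaw":[-1,-1,-1,-1,-1]}'
python3 - <<'E'
from h import *
go(W(0,-.03,.231))
s=r.snapshot("scene")
cv2.imwrite("pics/s14.png",cv2.convertScaleAbs(cv2.resize(s[130:287,212:387],None,fx=3.8,fy=3.8,interpolation=cv2.INTER_CUBIC),alpha=1.5))
for a in (0,.1,.25,.6):
    b=np.radians(-25)+a; p=W(0,.118+.05*np.sin(b),.06+.05*np.cos(b)); n=W(0,.118-.044*np.cos(a),.06+.044*np.sin(a))
    q=proj("scene",[p,n]); print(a,((q-[212,130])*3.8).round(0).tolist())
E
```

```text
time: 10.6
position: [0.5634, 0.0842, 0.0942]
tcp_rot: [[0.131, 0.991, -0.0], [0.991, -0.131, -0.0], [-0.0, -0.0, -1.0]]
force: [-0.1, -0.4, 0.9]
gripper_width: 0.003
time: 10.77
position: [0.5635, 0.0849, 0.0942]
tcp_rot: [[0.13, 0.991, -0.0], [0.991, -0.13, -0.0], [-0.0, -0.0, -1.0]]
force: [-0.2, -0.4, 0.6]
gripper_width: 0.003
time: 11.18
position: [0.5702, 0.1509, 0.1512]
tcp_rot: [[0.13, 0.992, -0.007], [0.992, -0.13, -0.001], [-0.002, -0.007, -1.0]]
force: [0.9, 0.1, 0.6]
gripper_width: -0.003
t 11.18 pos [0.5702 0.1509 0.1512] F [0.9 0.1 0.6] w -0.0 j6 15.9
trans mm [-220.2    3.   -79.4] rotvec [-0.007  0.002 -0.004]
0 [[330.0, 224.0], [307.0, 290.0]]
0.1 [[335.0, 218.0], [307.0, 285.0]]
0.25 [[342.0, 210.0], [308.0, 278.0]]
0.6 [[358.0, 195.0], [315.0, 258.0]]
```

View pics/s14.png

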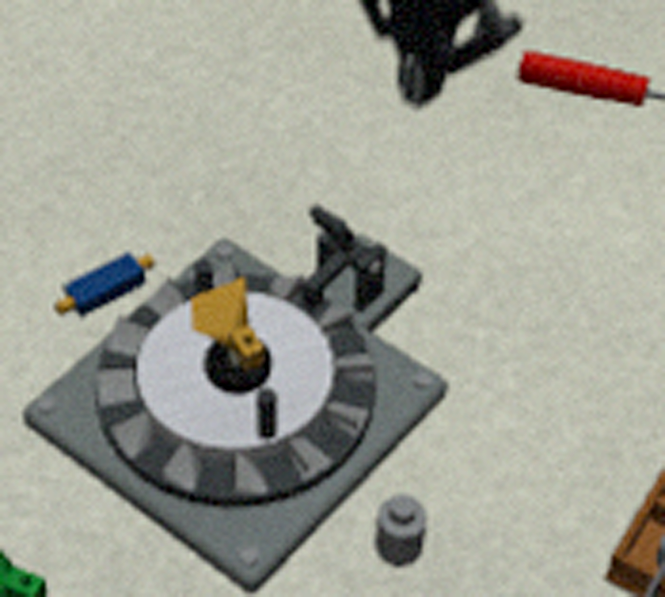

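The pawl is down: the tab is at crop (331,224), matching the prediction for 0 rad at (330,224). I'll compare with the first wrist view for a final check.

```bash

python3 -m handwheel '{"translation":[[0,0,-40],[-20,0,-80],[-60,0,-80],[-100,1,-80],[-140,2,-80]],"delta_rot":[[0,0,0],[0,0,0],[0,0,0],[0,0,0],[0,0,0]],"jaw":[-1,-1,-1,-1,-1]}'
python3 -m handwheel '{"translation":[[-40,0,0],[-80,1,0],[-80,1,0],[-80,1,0]],"delta_rot":[[0,0,0],[0,0,0],[0,0,0],[0,0,0]],"jaw":[-1,-1,-1,-1]}'
python3 - <<'E'
from h import *
go(W(0,-.03,.231))
c=cal("wrist");im=r.snapshot("wrist")
t=cv2.convertScaleAbs(cv2.resize(im[0:240,170:390],None,fx=3,fy=2.5,interpolation=cv2.INTER_CUBIC),alpha=1.5)
P=[W(0,0,.05)]
for a in (0,.25):
    b=np.radians(-25)+a; P+=[W(0,.118+.05*np.sin(b),.06+.05*np.cos(b)),W(0,.118-.044*np.cos(a),.06+.044*np.sin(a))]
for i,q in enumerate(proj("wrist",P,c)): cv2.drawMarker(t,(int((q[0]-170)*3),int(q[1]*2.5)),[(0,255,255),(0,255,0),(0,255,0),(0,0,255),(0,0,255)][i],0,12,1)
cv2.imwrite("pics/w15.png",t)
s=r.snapshot("scene").astype(int);a=cv2.imread("pics/scene0.png").astype(int)
d=np.abs(s-a).max(2)[183:207,287:313];print("tab/pawl region diff mean,max",d.mean(),d.max())
E
```

```text
time: 11.65
position: [0.5555, 0.0098, 0.2353]
tcp_rot: [[0.129, 0.992, 0.002], [0.992, -0.129, -0.0], [0.0, 0.002, -1.0]]
force: [-0.2, -0.6, -0.9]
gripper_width: -0.002
time: 11.98
position: [0.5462, -0.0706, 0.2344]
tcp_rot: [[0.134, 0.991, 0.0], [0.991, -0.134, -0.0], [-0.0, 0.0, -1.0]]
force: [-0.1, 0.3, -0.2]
gripper_width: 0.002
t 11.98 pos [ 0.5462 -0.0706  0.2344] F [-0.1  0.3 -0.2] w 0.0 j6 -6.6
trans mm [ 2.6 -1.4  3.4] rotvec [ 0.     0.    -0.008]
tab/pawl region diff mean,max 7.149038461538462 32
```

View pics/w15.png

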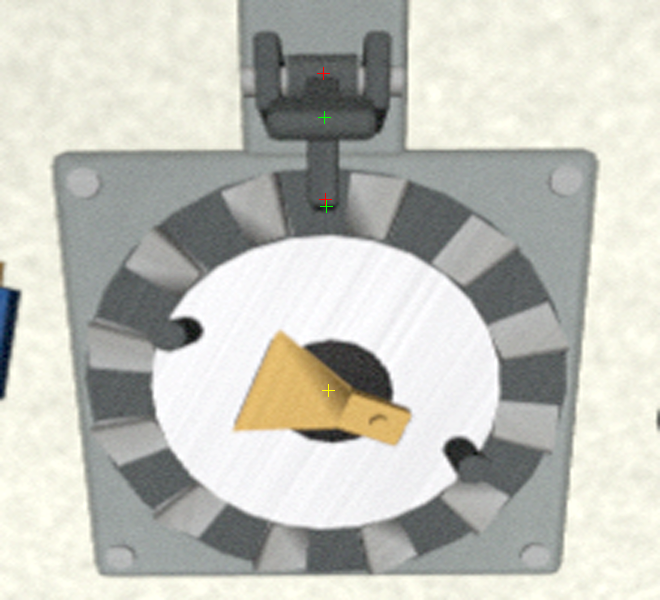

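The tab sits on the 0 rad marker at (324,117), far from the 0.25 marker. The nose is in its slot, the wheel is one notch back, and the antenna is central and upright. Handing in.

```bash
python3 -c "
from h import *
print(r.finish_job())"
```

```text
the job is handed in; nothing more can be done
None
```

I turned the wheel back one notch and the pawl is down in the new slot. The job was handed in at about 12 s, and no verdict was reported.

What I did, with the gripper shut as a fingertip:
1. **Opening the pawl:** I pushed the thumb tab outward until it fell over. Two camera views put it at about 1.2 rad, and the finger then left upward.
2. **Turning the wheel:** I pushed the right peg clockwise in two slow strokes, with a measurement between them.
3. **Closing the pawl:** I pushed the tab back from its outer side and withdrew the arm clear of everything.

Last checks:
- **Pawl:** the tab and nose sit where a pawl angle of 0 should put them, and the nose is in the slot. The scene picture matched the start picture around the pawl except for small differences (average 7 of 255 brightness levels, largest 32), which I put down to noise.
- **Wheel:** it reads about -28.5 to -29 degrees, within about 1.5 degrees of the notch and well inside the tolerance. That angle is read by eye from the pictures and is good to about 1 degree.
- **Antenna:** it stands upright and central on the wheel.
- **Bystanders:** the finger touched only the tab and the peg. I did not re-measure the bystanders, but those in view looked unmoved.

No check failed or disagreed.

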